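# Close the bench micrometer on a sample bar by its ratchet

### The job

Take the brass sample bar out of its wooden cradle and lay it on the work table of the bench micrometer, with its narrow tongue flat on the anvil under the spindle. Then turn the dark ratchet knob on top of the micrometer clockwise until the spindle bears on the tongue and the knob slips and clicks; let it click two to four times, then stop and leave everything like that. Do not disturb the other things on the bench.

Things in the scene. Friction and masses are not known exactly. Their poses are not given: they have to be found in the camera images.
- bar_middle (a point): Centre of the loose brass sample bar, 120 x 18 x 12 mm, about 90 g, 6 mm above its underside. Axes: x along the bar towards the tongue, z up. From x = -60 to +28 mm it is the stem, 18 mm wide, 12 mm high; from +28 to +60 mm the tongue, 14 mm wide, 8 mm high. Underside flat throughout. The worktop between cradle and micrometer, round x = 0.475, y = -0.175 m, is free to put it down.
- bar_tail (a point): Middle of the end face of the bar's stem, 6 mm above its underside; a dark dot marks the stem near this end. Held here (some 12 mm from the end) the bar can be laid under the spindle; a gripper that holds its middle would meet the arm and knob above the tongue.
- bar_tip (a point): Middle of the end face of the bar's tongue, 4 mm above its underside.
- cradle: Fixed dark wooden cradle, 146 x 50 x 20 mm, origin under its centre, x along it. The bar lies in its slot, tongue to +x, underside 8 mm above the worktop, top flush, 1.5 mm play. The side walls are cut away, down to z = 8 mm, from x = -12 to +28 mm: only there can the bar be gripped.
- micrometer: Fixed bench micrometer, grey C-frame on a 150 x 84 x 20 mm base, origin on the worktop under the spindle's axis. Axes: x from the spindle towards the column, z up. Base from x = -73 to +77 mm; column from +30 mm; overhanging arm 36 mm wide, from x = -16 mm to the column, z = 62 to 86 mm.
- anvil (a point): Point on the micrometer's flat steel work table under the spindle's axis, z = 32 mm; axes as the micrometer's. The table is 40 mm wide and runs from x = -66 mm (open front end) to +24 mm. The bar is laid along x, tongue to the column, its tip about 15 mm past the spindle's axis; its tail then overhangs the table's front end by 39 mm.
- spindle_foot (a point): Centre of the underside of the steel spindle, an upright rod of 10 mm diameter that moves straight down from the arm onto the anvil. It starts 12 to 15.6 mm above the table, 4 to 7.6 mm above a tongue lying there.
- knob (a point): Centre of the dark knurled ratchet knob on top: upright cylinder, 25 mm diameter, 24 mm high (113 to 137 mm above the worktop), on the spindle's axis, free all round. Below it the thimble, a silvery sleeve of 23 mm diameter with a red line; the knob's yellow mark is in line with it until the knob slips.
- thimble (a joint): Rotation of the thimble in rad, clockwise from above positive; each rad lowers the spindle by 2.4 mm. The knob carries the thimble along (about 0.01 N m) until the spindle bears on something. It stays where it is left.
- ratchet (a joint): Rotation of the knob relative to the thimble in rad, clockwise from above positive, 0 at the start. It grows when the clutch slips, at about 0.03 N m, and clicks 12 times a turn, once each 0.52 rad; it rests in the notch between two clicks.
- tally: Bystander: white hand tally counter, 43 x 52 x 20 mm.
- pot_white: Bystander: small round grey-white pot with lid, 42 mm wide and 20 mm high.
- oilers: Bystander: black block with four coloured caps, 26 x 88 x 16 mm.
- driver: Bystander: slim screwdriver, 8 x 106 x 7 mm.
- pickup: Bystander: small black waisted knob, 26 mm wide and 32 mm high.

How it is judged:
By the outcome, as a careful person would: the job done as asked, in the order asked, and still so for the second after the job is handed in, with the robot touching nothing.
It also fails if it takes over 72 s, if anything falls off the work surface, if the arm or the gripper's body presses on something with over 40 N, if the wrist force passes 120 N, or if a joint passes its speed limit or range.

### The arm

A 7-joint arm with a two-finger parallel gripper is mounted at the origin on a cart in front of the work surface, level with it; the furniture and walls round the work are solid. World frame = base frame: x ahead of the robot, y to its left, z up, the work surface at z = 0. Lengths are in m, angles in rad, forces in N, time in s.
With the tool pointing down it reaches from about 0.425 to 0.95 m from the base axis. Payload 4.7 kg.
Tool frame: the origin (TCP) lies between the finger pads; the fingertips stand 25 mm ahead of it and the grasp point (between the pads) lies 6 mm ahead of it; z points along the fingers, y is the line along which they close (so a half turn about z gives the same grasp; the last joint's range is limited). The gripper opens to 85 mm and grips with 20 to 120 N. Pads are 22 mm wide; open, the fingers measure 114 mm over their backs; the gripper's body (76 mm by 85 mm) begins 54 mm behind the grasp point. The pads swing forward as they close: fully open they stand 13 mm farther back than shut.
Start: joints at [-1.223, 0.469, -0.049, 1.532, 0.024, 1.141, -0.082], TCP at [0.248, 0.628, 0.256] pointing down, gripper open.
Joint ranges: [-2.59, 2.59], [-0.33, 1.99], [-1.39, 1.29], [0.1, 2.45], [-1.04, 4.18], [0.21, 1.99], [-2.66, 2.66]. Speed limits (rad/s): [2.57, 2.57, 3.14, 3.14, 3.14, 3.14, 3.14].

### API

Orientations are given as a 3x3 rotation matrix whose columns are the frame's x, y, z axes.
In Python, from rig import * gives the robot as it stands. Calls block until the motion is done:
- movep(position, orientation): joint-space move of the TCP to a pose.
- move_l(position, attitude=None, feed=0.15, until_force=None): straight line of the TCP; attitude=None keeps the orientation; feed is the mean speed in m/s. With until_force (N) it stops when the force on the tool has changed by that much, and returns True; else False.
- move_joints(angles): joint-space move.
- command_gripper(opening, newtons=None): finger opening in m; newtons is the grip in N (None keeps the last); returns when the fingers have stopped.
- sleep(seconds).
- inverse_kinematics(position, orientation): joint angles nearest the present ones, or None.
- sense(): the state.
- camera(name): name is "scene" or "top" or "wrist"; returns (picture, depth): 384x512x3 uint8, red, green, blue; 384x512 float32, m along the optical axis (not along the pixel's ray), 0 where there is no reading.
- camera_params(name): a dict with "K" (3x3 intrinsics, pixels), "dist" ([k1, k2, p1, p2, k3] as OpenCV has them; the pictures are not rectified), "position" and "rotation" of the camera in the world; the wrist camera has in their place "tool_from_camera" (4x4, takes a point from camera to tool coordinates, whose origin is the TCP and whose axes are the flange's). Camera axes: x right, y down, z forward; pixel columns grow to the right and rows downward; lengths in m; the calibration is good to about 2 mm. A picture is of the moment at which its call begins: read the wrist's pose just before it. camera_params takes no time and is no camera call.
A pose or a line that the arm cannot do raises Unreachable and nothing moves.
- finish_job(): hands the job in; it is judged then, once.
The state is a dict: "time_s": time; "joint_pos": joint angles; "qd": joint speeds; "joint_efforts": joint torques, N m; "position": TCP position; "tcp_rot": TCP orientation; "wrist_force": force on the tool from outside, world axes, zero at the start; "ft_torque": the same for the moment, N m; "finger_gap": finger opening in m; "gripper_force": force on a finger pad.
Only numpy, scipy, OpenCV 4.12 (cv2) and the standard library are available. Lean on these libraries where they do the work, as an engineer would, in place of code of your own. Each camera call takes 0.05 s, during which the arm holds its last target. There are 200 camera calls.

## Working session

There is one attempt and no reset: what is moved stays moved. The work goes in short steps, each a Python script; the robot and the scene stay as the last script left them, time stands still between calls to the robot, and variables do not carry over. Pictures are saved under pics/ and viewed, at most 10 in all, crops included, and the job is handed in when it is done.

```bash
mkdir -p pics; ls; python3 - <<'E'
from rig import *
import cv2,numpy as np
for n in("top","scene"):
    p,d=camera(n); cv2.imwrite(f"pics/{n}0.png",p[...,::-1]); np.savez(f"{n}0.npz",p=p,d=d)
    c=camera_params(n); print(n,np.round(c["K"],1).tolist(),c["dist"],c["position"],np.round(c["rotation"],3).tolist())
print(camera_params("wrist")["tool_from_camera"]); print(sense())
E
```

```text
pics
top [[386.1, 0.0, 257.3], [0.0, 386.1, 184.8], [0.0, 0.0, 1.0]] [0.01330478 0.         0.         0.         0.        ] [ 0.39042927 -0.23495271  1.06021344] [[0.013, -0.995, 0.1], [-1.0, -0.016, -0.023], [0.025, -0.099, -0.995]]
scene [[475.6, 0.0, 252.9], [0.0, 475.6, 197.5], [0.0, 0.0, 1.0]] [-0.10472176  0.          0.          0.          0.        ] [ 0.08358427 -1.10004447  0.83793057] [[0.908, -0.244, 0.34], [-0.419, -0.558, 0.717], [0.015, -0.793, -0.609]]
[[ 5.50105942e-04 -9.49019834e-01 -3.15215881e-01  8.13149690e-02]
 [ 9.99999771e-01  3.98069383e-04  5.46704931e-04 -3.81950687e-04]
 [-3.93356031e-04 -3.15216110e-01  9.49019836e-01 -1.16961159e-01]
 [ 0.00000000e+00  0.00000000e+00  0.00000000e+00  1.00000000e+00]]
{'time_s': 0.1, 'joint_pos': array([-1.22291424,  0.46937122, -0.04859226,  1.5335327 ,  0.02408779,
        1.14100735, -0.08230349]), 'qd': array([-0.0008794 , -0.001601  ,  0.00023474, -0.00322163,  0.00095938,
       -0.00194434, -0.00086386]), 'joint_efforts': array([ 8.81142823e-04, -5.11513567e+01, -4.67467366e-02, -2.38390660e+01,
        1.08563335e-02,  4.37173439e-03,  1.52032277e-05]), 'position': array([0.24816586, 0.62722659, 0.25537697]), 'tcp_rot': array([[-9.29859724e-01,  3.67913771e-01, -5.91735317e-04],
       [ 3.67914244e-01,  9.29858298e-01, -1.62954588e-03],
       [-4.93023752e-05, -1.73295693e-03, -9.99998497e-01]]), 'wrist_force': array([ 0.44678059, -0.29028006, -0.05013134]), 'ft_torque': array([-0.03983224,  0.01111375,  0.01769452]), 'gripper_force': 0.0, 'finger_gap': 0.08524829196404518}
```

View pics/top0.png

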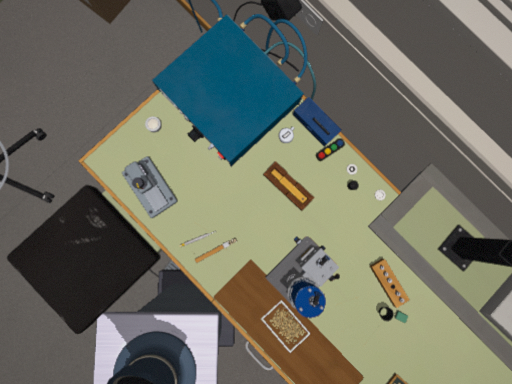

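View pics/scene0.png

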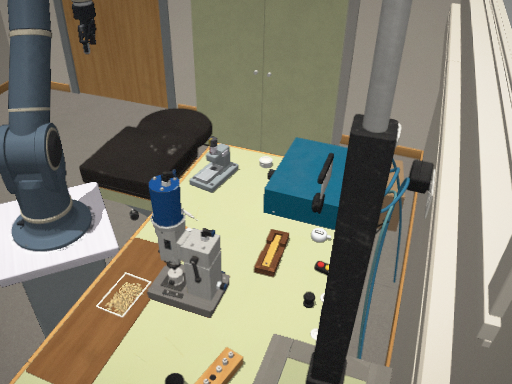

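The top view shows the cradle with the brass bar at about (288,186). The micrometer is at about (148,187), with its dark knob near (140,183). The scene view confirms this, with the micrometer at about (215,165). I'll localise roughly, then look closer with the wrist camera.

```bash
cat > h.py <<'E'
from rig import *
import cv2,numpy as np
def cam(n):
    s=sense(); p,d=camera(n); c=camera_params(n)
    if n=="wrist":
        T=c["tool_from_camera"]; R=s["tcp_rot"]@T[:3,:3]; t=s["position"]+s["tcp_rot"]@T[:3,3]
    else: R,t=c["rotation"],c["position"]
    return p,d,dict(K=c["K"],dist=c["dist"],R=np.array(R),t=np.array(t))
def ray(c,uv,z):
    uv=np.asarray(uv,float).reshape(-1,1,2)
    n=cv2.undistortPoints(uv,c["K"],c["dist"]).reshape(-1,2)
    v=np.c_[n,np.ones(len(n))]@c["R"].T
    return c["t"]+v*((z-c["t"][2])/v[:,2])[:,None]
def Rdown(a):  # tool z down, closing axis y at yaw a (mod pi), 
    y=np.array([np.cos(a),np.sin(a),0]); z=np.array([0,0,-1.]); return np.c_[np.cross(y,z),y,z]
def save(n,p,box=None,k=1):
    if box: u0,v0,u1,v1=box; p=p[v0:v1,u0:u1]
    cv2.imwrite(f"pics/{n}.png",cv2.resize(p[...,::-1],None,fx=k,fy=k,interpolation=cv2.INTER_CUBIC))
E
python3 - <<'E'
from h import *
p,d,c=cam("top")
hsv=cv2.cvtColor(p,cv2.COLOR_RGB2HSV)
m=np.zeros(p.shape[:2],np.uint8); m[150:215,255:320]=1
y=((hsv[...,0]>12)&(hsv[...,0]<32)&(hsv[...,1]>110)&(hsv[...,2]>160)&(m>0))
v,u=np.nonzero(y); r=cv2.minAreaRect(np.c_[u,v].astype(np.float32)); print(r,len(u))
b=cv2.boxPoints(r); print(ray(c,b,.02).round(4).tolist(), ray(c,[r[0]],.02))
print("knob",ray(c,[(140,183)],.137),"mic ctr",ray(c,[(149,187)],.02))
a=np.vstack([cv2.resize(p[145:225,110:190],None,fx=5,fy=5,interpolation=cv2.INTER_CUBIC)]); b=cv2.resize(p[145:225,250:330],None,fx=5,fy=5,interpolation=cv2.INTER_CUBIC)
save("crop1",np.hstack([a,b]))
E
```

```text
((288.5, 185.00001525878906), (43.133514404296875, 6.363960266113281), 45.0) 260
[[0.5303, -0.296, 0.02], [0.5429, -0.3082, 0.02], [0.4609, -0.3916, 0.02], [0.4486, -0.3794, 0.02]] [[ 0.49555585 -0.343903    0.02      ]]
knob [[0.48295637 0.02330016 0.137     ]] mic ctr [[0.48426663 0.03162269 0.02      ]]
```

View pics/crop1.png

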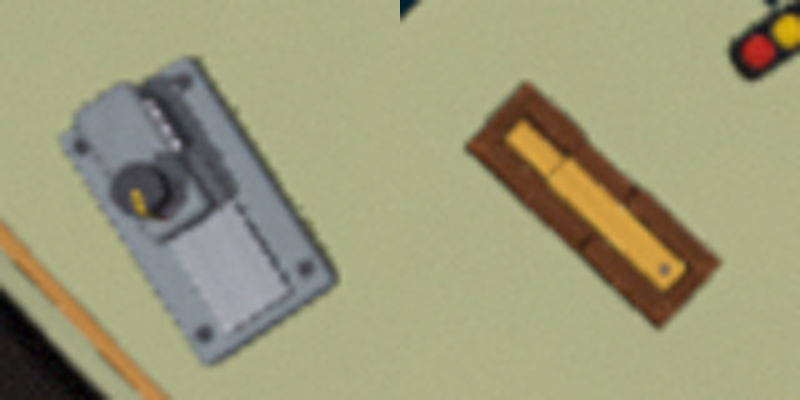

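The crop shows the micrometer's column to the upper left, its knob at about (138,182), and its table opening to the lower right. The bar's tongue points upper left and the tail dot lower right. Next I'll take closer wrist views on the way in.

```bash
python3 - <<'E'
from h import *
import pickle
def go(xy,z,a):
    best=None
    for k in(0,np.pi):
        q=inverse_kinematics([*xy,z],Rdown(a+k))
        if q is not None and (best is None or abs(q[6])<abs(best[0][6])): best=(q,a+k)
    print(best[0].round(2)); move_joints(best[0]); return best[1]
print(go((0.45,0.0),.30,np.radians(34+90)))
sleep(.2); A=cam("wrist"); save("wm",A[0]); 
print(go((0.4955,-0.344),.19,np.radians(45.5+90)))
sleep(.2); B=cam("wrist"); save("wc",B[0])
pickle.dump((A,B),open("w.pkl","wb")); print(sense()["time_s"])
E
```

```text
[-0.74  0.04  0.68  2.01 -0.03  1.1  -1.03]
5.305800926062762
[-0.1   0.55  0.9   1.82 -0.51  1.02  0.23]
5.50651379004211
4.3667
```

View pics/wm.png

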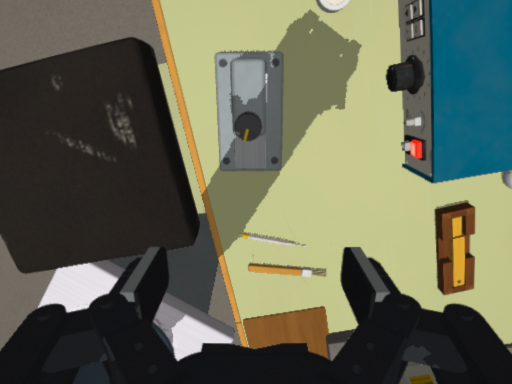

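View pics/wc.png

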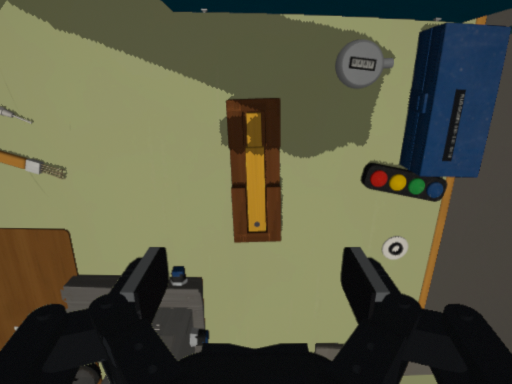

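In wm, the knob is at about (248,126), with the base spanning (217–283, 52–170). In wc, the bar runs from its tip at (254,113) to its tail at (257,232), and the cutaway is at v≈147–187.

```bash
python3 - <<'E'
from h import *
import pickle
A,B=pickle.load(open("w.pkl","rb"))
p,d,c=B; hsv=cv2.cvtColor(p,cv2.COLOR_RGB2HSV)
def mask(h,f,box):
    m=np.zeros(h.shape[:2],bool); u0,v0,u1,v1=box; m[v0:v1,u0:u1]=1
    v,u=np.nonzero(m&f); return np.c_[u,v].astype(float)
uv=mask(hsv,(hsv[...,0]>12)&(hsv[...,0]<32)&(hsv[...,1]>120)&(hsv[...,2]>70),(238,100,275,245))
r=cv2.minAreaRect(uv.astype(np.float32)); print("bar rect",r,len(uv))
# end points: fit line in world at z=.02 for stem, .016 tongue
st=uv[uv[:,1]>152]; P=ray(c,st,.02)[:,:2]; m=P.mean(0); e=np.linalg.svd(P-m,full_matrices=False)[2][0]; e*=np.sign(e[0])
s=(P-m)@e; print("stem mean",m,"yaw",np.degrees(np.arctan2(e[1],e[0])),"ext",s.min(),s.max())
tail=m+e*s.min(); print("tail",tail,"mid from tail",tail+.06*e)
T=ray(c,uv,.016)[:,:2]; t=(T-m)@e; tip=m+e*t.max(); print("tip",tip,"mid from tip",tip-.06*e)
# cross-check with depth
print("depth z bar", (c["t"]+c["R"]@(d[200,256]*np.r_[cv2.undistortPoints(np.array([[[256.,200.]]]),c["K"],c["dist"]).ravel(),1]))[2])
p,d,c=A; hsv=cv2.cvtColor(p,cv2.COLOR_RGB2HSV)
k=mask(hsv,hsv[...,2]<80,(228,105,268,148))
# keep largest blob
im=np.zeros(p.shape[:2],np.uint8); im[k[:,1].astype(int),k[:,0].astype(int)]=1
cs,_=cv2.findContours(im,cv2.RETR_EXTERNAL,cv2.CHAIN_APPROX_NONE); cc=max(cs,key=cv2.contourArea)
print("knob circ",cv2.minEnclosingCircle(cc),cv2.boundingRect(cc))
g=mask(hsv,(hsv[...,1]<70)&(hsv[...,2]>50),(205,40,295,180))
im[:]=0; im[g[:,1].astype(int),g[:,0].astype(int)]=255
# base corners on z=.02 by image rect
cs,_=cv2.findContours(im,cv2.RETR_EXTERNAL,cv2.CHAIN_APPROX_NONE); cc=max(cs,key=cv2.contourArea); rr=cv2.minAreaRect(cc); print("base",rr)
W=ray(c,cv2.boxPoints(rr),.02)[:,:2]; print(W,[np.linalg.norm(W[i]-W[i-1]) for i in range(4)])
save("mk",p,(200,40,300,180),4)
E
```

```text
bar rect ((256.0, 172.0), (138.0, 36.0), 90.0) 2968
stem mean [ 0.48182765 -0.35943353] yaw 46.59452648617765 ext -0.050827953018852935 0.04364254086911844
tail [ 0.44690087 -0.3963605 ] mid from tail [ 0.48813029 -0.35276996]
tip [ 0.54360656 -0.29411667] mid from tip [ 0.50237714 -0.33770721]
depth z bar 0.021218438104210147
knob circ ((247.5992889404297, 125.56382751464844), 14.99831771850586) (233, 111, 29, 30)
base ((248.49996948242188, 110.99999237060547), (119.99998474121094, 68.99998474121094), 90.0)
[[ 0.52503453  0.11016838]
 [ 0.57155678  0.04129436]
 [ 0.44991929 -0.04598598]
 [ 0.39778     0.03101686]] [np.float64(0.14986219625411912), np.float64(0.08311408372409904), np.float64(0.14971150873031236), np.float64(0.09299432183881276)]
```

View pics/mk.png

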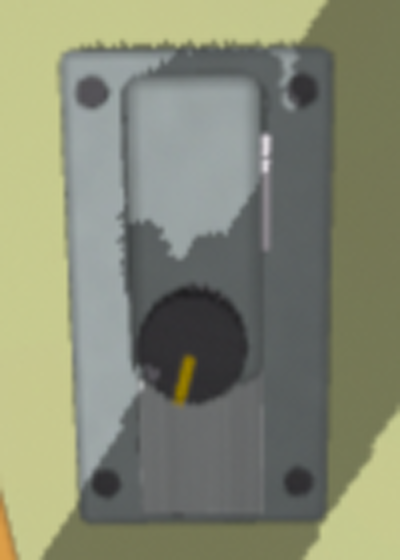

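```bash
python3 - <<'E'
from h import *
import pickle
A,B=pickle.load(open("w.pkl","rb"))
p,d,c=B
a,b=ray(c,[(254.2,112.5)],.016)[0],ray(c,[(257,232)],.02)[0]
v=(a-b)[:2]; print("bar tip,tail",a,b,np.linalg.norm(v),"mid",(a+b)[:2]/2,np.degrees(np.arctan2(v[1],v[0])))
a,b=ray(c,[(253.5,98.5)],.02)[0],ray(c,[(257.5,242)],.02)[0]; v=(a-b)[:2]; print("cradle",(a+b)[:2]/2,np.linalg.norm(v),np.degrees(np.arctan2(v[1],v[0])))
c=A[2]
S=ray(c,np.array([(92,92),(303,90),(105,483),(298,482)])/4+[200,40],.02)[:,:2]
t,bm=(S[0]+S[1])/2,(S[2]+S[3])/2; v=t-bm; yaw=np.degrees(np.arctan2(v[1],v[0])); e=v/np.linalg.norm(v)
print("mic yaw",yaw,"base ctr by screws",(t+bm)/2,np.linalg.norm(v),"spindle",(t+bm)/2-.002*e)
k=ray(c,[(247.6,125.6)],.137)[0]; k2=ray(c,[(247.6,125.6)],.130)[0]; print("knob",k,k2,"cam",c["t"],"r px",12.5e-3*c["K"][0][0]/(c["t"][2]-.137))
# base edges long
L=ray(c,np.array([(62,60),(82,515),(334,60),(324,515)])/4+[200,40],.02)[:,:2]
for i in(0,2): w=L[i]-L[i+1]; print(np.degrees(np.arctan2(w[1],w[0])))
E
```

```text
bar tip,tail [ 0.53737345 -0.30041412  0.016     ] [ 0.45474467 -0.3891026   0.02      ] 0.12121535531216115 mid [ 0.49605906 -0.34475836] 47.025779153195096
cradle [ 0.49640033 -0.34436186] 0.14570101798492435 47.262629958862874
mic yaw 34.44690922630763 base ctr by screws [0.48745538 0.03289306] 0.1220221767683932 spindle [0.48580608 0.03176178]
knob [0.48640384 0.032556   0.137     ] [0.48562935 0.03222601 0.13      ] cam [0.51736903 0.04574922 0.41686835] r px 13.613510549786328
34.67580504542543
34.33383613628709
```

```bash
cat >> h.py <<'E'
M=np.array([.486,.032]); MY=np.radians(34.4)
def ex(y): return np.array([np.cos(y),np.sin(y)])
E
python3 - <<'E'
from h import *
a=5.5065+np.radians(1.5); e=ex(np.radians(47)); g=np.array([.4963,-.3446])+.008*e
a2=MY+1.5*np.pi; s=np.array([.475,-.175])+.008*ex(MY)
# reachability preview
for a_,xy,z in((a2,s,.028),(a2-np.pi,np.array([.475,-.175])-.048*ex(MY),.028),(a2-np.pi,M-.093*ex(MY),.06)):
    q=inverse_kinematics([*xy,z],Rdown(a_)); print(None if q is None else q.round(2))
command_gripper(.05)
movep([*g,.10],Rdown(a)); move_l([*g,.036],feed=.08,until_force=8)
print(sense()["position"],sense()["wrist_force"])
command_gripper(0,40); x=sense(); print(x["finger_gap"],x["gripper_force"],x["wrist_force"])
move_l([*g,.10],feed=.1); print(sense()["finger_gap"])
movep([*s,.08],Rdown(a2)); f=move_l([*s,.0265],feed=.04,until_force=4); x=sense(); print(f,x["position"],x["wrist_force"],x["finger_gap"],x["time_s"])
E
```

```text
[-0.3   0.66  0.75  2.13 -0.77  0.64  0.01]
[ 0.28  0.5   0.08  2.17 -0.08  0.47  2.6 ]
[-0.16  0.36  0.12  2.31 -0.1   0.47  2.22]
[ 0.5019392  -0.33915521  0.03633432] [-0.09217791  0.62425308  0.66219907]
0.0166070073268771 40.88976502418518 [ 0.1308953  -0.20444594  3.26745428]
0.016494904021661393
True [ 0.4814712  -0.17044109  0.02858246] [-0.61865241  0.53270767  4.86482834] 0.016685079231010293 9.2917
```

```bash
python3 - <<'E'
from h import *
command_gripper(.05); s=sense()["position"]; move_l([*s[:2],.19],feed=.2); sleep(.2)
p,d,c=cam("wrist"); save("wb",p)
hsv=cv2.cvtColor(p,cv2.COLOR_RGB2HSV)
f=((hsv[...,0]>12)&(hsv[...,0]<27)&(hsv[...,1]>130)).astype(np.uint8); f[250:]=0
n,l,st,ce=cv2.connectedComponentsWithStats(f)
for i in range(1,n):
    if st[i,4]>400:
        v,u=np.nonzero(l==i); r=cv2.minAreaRect(np.c_[u,v].astype(np.float32)); print(r,st[i])
        W=ray(c,cv2.boxPoints(r),.012)[:,:2]; print(W.round(4).tolist())
E
```

```text
((31.814701080322266, 155.9346466064453), (205.56365966796875, 15.521709442138672), 68.51455688476562) [   0   58   77  192 2339]
[[0.4256, 0.0982], [0.4382, 0.0876], [0.2945, -0.0558], [0.2778, -0.0448]]
((256.0, 175.0), (114.0, 18.0), 90.0) [ 247  118   19  115 1895]
[[0.5195, -0.1337], [0.5291, -0.1477], [0.4314, -0.2163], [0.4205, -0.2004]]
((388.5, 215.5), (67.0, 53.0), 90.0) [ 362  182   54   68 1184]
[[0.533, -0.2652], [0.5642, -0.3105], [0.5079, -0.3656], [0.4746, -0.3162]]
```

View pics/wb.png

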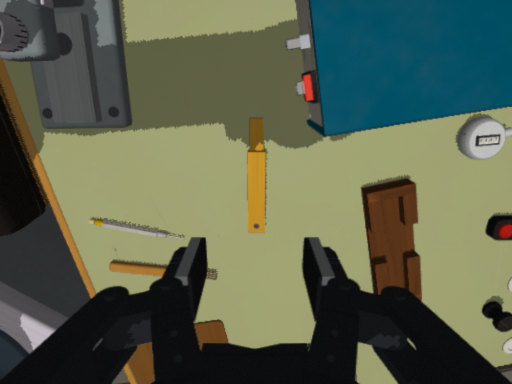

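The bar lies where I planned, from its tip at (256,118) to its tail at (256,233), with its middle at (0.475,-0.1745) and yaw 34.5°. Next: regrasp at the tail.

```bash
python3 - <<'E'
from h import *
a=MY+.5*np.pi; e=ex(MY); R=Rdown(a); t=np.array([.4752,-.1746])-.048*e
for off in(.093,.113,.125,.138):
    for z in (.063,.12):
        q=inverse_kinematics([*(M-off*e),z],R); print(off,z,None if q is None else q.round(2))
movep([*t,.12],R); move_l([*t,.0275],feed=.08,until_force=8); print(sense()["position"])
command_gripper(0,90); x=sense(); print(x["finger_gap"],x["position"],x["wrist_force"])
move_l([*t,.125],feed=.1); x=sense(); print(x["finger_gap"],x["joint_pos"].round(2),x["wrist_force"],x["ft_torque"],x["time_s"])
p,d,c=cam("scene"); save("sc1",p,(110,120,320,290),3)
E
```

```text
0.093 0.063 [-0.2   0.36  0.18  2.32 -0.14  0.48  2.26]
0.093 0.12 [-0.3   0.24  0.29  2.28 -0.11  0.63  2.24]
0.113 0.063 [-0.19  0.34  0.19  2.35 -0.14  0.46  2.29]
0.113 0.12 [-0.3   0.22  0.31  2.31 -0.11  0.62  2.27]
0.125 0.063 [-0.18  0.33  0.19  2.37 -0.14  0.45  2.31]
0.125 0.12 [-0.29  0.2   0.32  2.33 -0.11  0.62  2.28]
0.138 0.063 [-0.16  0.32  0.2   2.39 -0.14  0.44  2.33]
0.138 0.12 [-0.29  0.19  0.33  2.35 -0.11  0.61  2.3 ]
[ 0.43596643 -0.20184969  0.02791631]
0.014819136110892922 [ 0.435821   -0.20176736  0.02820825] [-1.59167684  0.40324557  5.80770222]
0.015134628605989074 [ 0.21  0.33  0.17  2.12 -0.08  0.7   2.6 ] [-0.0849405   0.68758824 -0.49767628] [ 0.0461559  -0.02517673 -0.00331312] 16.175
```

View pics/sc1.png

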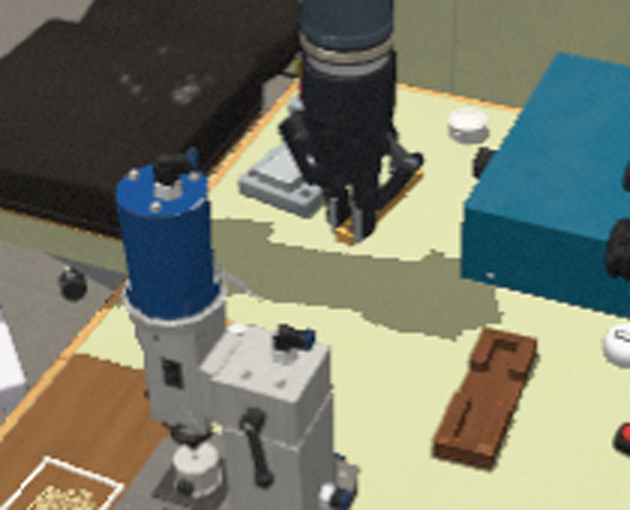

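The bar is held by its tail (about (345,235)), roughly level, with its tongue pointing up and right. Now I'll place it.

```bash
python3 - <<'E'
from h import *
e=ex(MY)
def P(o,z): return [*(M-o*e),z]
move_l(P(.138,.125),feed=.15)
move_l(P(.138,.0625),feed=.1)
f=move_l(P(.093,.0625),feed=.04,until_force=4); x=sense(); print(f,x["position"],x["wrist_force"],np.array(P(.093,0)))
f2=move_l(P(.093,.0585),feed=.02,until_force=3); x=sense(); print(f2,x["position"],x["wrist_force"],x["time_s"])
p,d,c=cam("scene"); save("sc2",p,(180,130,260,195),8)
E
```

```text
False [ 0.40894711 -0.0207071   0.06246933] [ 0.84559731  0.30496289 -0.8075929 ] [ 0.40926444 -0.02054193  0.        ]
True [ 0.40931998 -0.02076253  0.05982872] [-0.77305111 -0.15723941  5.78156864] 19.775
```

View pics/sc2.png

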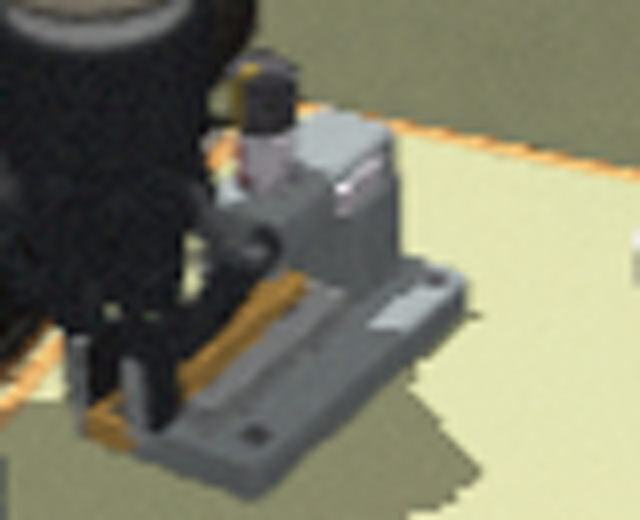

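The bar lies on the table with its tongue under the arm (tip side near (300,285) in the crop). Contact came at the expected height. Next I'll release, then go to the knob.

```bash
python3 - <<'E'
from h import *
e=ex(MY)
command_gripper(.045); x=sense(); print("rel",x["wrist_force"]); p0=x["position"]
move_l([*p0[:2],.20],feed=.15)
best=None
for a in np.arange(0,2*np.pi,.05):
    q=inverse_kinematics([*M,.139],Rdown(a))
    if q is not None and (best is None or abs(q[6]+2.55)<abs(best[0][6]+2.55)): best=(q,a)
print(best[0].round(3),best[1])
movep([*M,.20],Rdown(best[1])); command_gripper(.05)
x=sense(); print(x["joint_pos"].round(2)); 
move_l([*M,.139],feed=.08,until_force=6)
x=sense(); print(x["position"],x["wrist_force"],x["ft_torque"])
command_gripper(0,20); x=sense(); print(x["finger_gap"],x["gripper_force"],x["position"],(x["tcp_rot"].T@x["wrist_force"]).round(2),x["ft_torque"],x["joint_pos"].round(3),x["time_s"])
E
```

```text
rel [-0.74385757 -0.46370502  0.05324255]
[-0.991  0.536  1.119  2.13  -0.646  0.87  -2.265] 3.5
[-1.04  0.39  1.13  2.07 -0.44  0.94 -2.46]
[0.48636767 0.03183529 0.13926505] [-0.13526233  0.07453863  0.09703289] [-0.00213904  0.01398058  0.0070889 ]
0.023730694704846726 19.63427245616913 [0.48578163 0.03182908 0.13959972] [-0.33  1.29 -5.29] [-0.14436758  0.54678729  0.04368136] [-0.931  0.477  1.013  2.128 -0.557  0.83  -2.357] 26.5917
```

```bash
cat > turn.py <<'E'
from h import *
import sys
tot,step=float(sys.argv[1]),float(sys.argv[2]); q=sense()["joint_pos"].copy(); L=[]
for i in range(round(tot/step)):
    q[6]+=step; move_joints(q); x=sense(); L.append((x["joint_pos"][6],*x["ft_torque"],x["wrist_force"][2],x["time_s"]))
L=np.array(L); np.save("L%d.npy"%(L[-1,5]*10),L)
for r in L: print("%.2f tz %.4f tx %.3f ty %.3f fz %.2f t %.1f"%(r[0],r[3],r[1],r[2],r[4],r[5]))
E
python3 turn.py 2.6 0.1
```

```text
-2.26 tz -0.0519 tx -0.045 ty 0.066 fz -0.29 t 26.8
-2.16 tz -0.0263 tx -0.076 ty 0.177 fz -0.21 t 27.1
-2.06 tz -0.0121 tx -0.098 ty 0.205 fz 1.46 t 27.3
-1.96 tz -0.0163 tx -0.050 ty 0.227 fz 1.60 t 27.6
-1.86 tz 0.0256 tx 0.051 ty 0.296 fz 2.29 t 27.8
-1.76 tz 0.0495 tx -0.034 ty 0.342 fz 1.95 t 28.1
-1.66 tz -0.0476 tx 0.074 ty 0.347 fz 2.21 t 28.3
-1.56 tz -0.0031 tx 0.033 ty 0.341 fz 3.63 t 28.6
-1.46 tz 0.0347 tx 0.073 ty 0.334 fz 3.19 t 28.8
-1.36 tz 0.0592 tx 0.137 ty 0.327 fz 2.93 t 29.1
-1.26 tz 0.0002 tx 0.201 ty 0.336 fz 3.63 t 29.3
-1.16 tz -0.0047 tx 0.311 ty 0.398 fz 4.84 t 29.6
-1.06 tz -0.0017 tx 0.315 ty 0.327 fz 2.91 t 29.8
-0.96 tz 0.0287 tx 0.335 ty 0.389 fz 3.75 t 30.1
-0.86 tz -0.0394 tx 0.357 ty 0.448 fz 3.71 t 30.3
-0.76 tz -0.0392 tx 0.475 ty 0.383 fz 4.54 t 30.6
-0.66 tz -0.0168 tx 0.509 ty 0.447 fz 4.69 t 30.8
-0.56 tz -0.0168 tx 0.546 ty 0.493 fz 5.28 t 31.1
-0.46 tz -0.0022 tx 0.638 ty 0.532 fz 4.33 t 31.3
-0.36 tz -0.0097 tx 0.643 ty 0.545 fz 5.97 t 31.6
-0.26 tz 0.0037 tx 0.639 ty 0.570 fz 4.45 t 31.8
-0.16 tz 0.0065 tx 0.625 ty 0.620 fz 6.49 t 32.1
-0.06 tz -0.0539 tx 0.707 ty 0.608 fz 5.34 t 32.3
0.04 tz -0.0038 tx 0.587 ty 0.621 fz 4.59 t 32.6
0.14 tz -0.0245 tx 0.632 ty 0.590 fz 5.87 t 32.8
0.24 tz 0.0157 tx 0.620 ty 0.651 fz 5.35 t 33.1
```

```bash
cat > turn.py <<'E'
from h import *
import sys
tot,step=float(sys.argv[1]),float(sys.argv[2]); q=sense()["joint_pos"].copy(); q0=q[6]
def rd(n=10):
    T=[]; E=[]
    for i in range(n):
        x=sense(); T.append(x["ft_torque"][2]); E.append(x["joint_efforts"][6]); sleep(.01)
    return np.mean(T),np.std(T),np.mean(E),np.std(E),x["joint_pos"][6],x["time_s"]
print("%.4f %.4f  eff %.4f %.4f  j7 %.3f t %.1f"%rd())
for i in range(round(tot/step)):
    q[6]=q0+(i+1)*step; move_joints(q); print("%.4f %.4f  eff %.4f %.4f  j7 %.3f t %.1f"%rd())
E
python3 turn.py 0.6 0.06
```

```text
-0.0090 0.0188  eff 0.0168 0.0186  j7 0.238 t 33.2
-0.0113 0.0322  eff 0.0032 0.0163  j7 0.295 t 33.5
-0.0008 0.0299  eff 0.0072 0.0112  j7 0.356 t 33.8
-0.0010 0.0306  eff 0.0072 0.0112  j7 0.416 t 34.2
0.0112 0.0219  eff 0.0071 0.0111  j7 0.476 t 34.5
-0.0072 0.0157  eff 0.0252 0.0110  j7 0.536 t 34.8
0.0176 0.0293  eff 0.0070 0.0111  j7 0.596 t 35.2
0.0247 0.0296  eff 0.0070 0.0111  j7 0.656 t 35.5
0.0248 0.0306  eff 0.0070 0.0111  j7 0.716 t 35.8
-0.0019 0.0254  eff 0.0070 0.0112  j7 0.776 t 36.2
-0.0051 0.0232  eff 0.0070 0.0112  j7 0.836 t 36.5
```

Torque alone is ambiguous, so I'll release and look at the yellow mark against the red line with the wrist camera tilted from the column side.

```bash
cat > look.py <<'E'
from h import *
import sys,pickle
def lookpose(phi,el=np.radians(45),D=.25,tz=.112):
    d=np.array([*(np.cos(el)*ex(phi)),np.sin(el)]); C=np.array([*M,tz])+D*d
    z=-d; x=np.cross([0,0,1.],z); x/=np.linalg.norm(x)   # image upside down: y ~ world up
    y=np.cross(z,x); W=np.eye(4); W[:3,:3]=np.c_[x,y,z]; W[:3,3]=C
    return W@np.linalg.inv(camera_params("wrist")["tool_from_camera"])
if __name__=="__main__":
    command_gripper(.05); s=sense()["position"]; move_l([*s[:2],.21],feed=.15)
    for dphi in (20,35,50,5,65,80,-10,-30):
        T=lookpose(MY+np.radians(dphi)); q=inverse_kinematics(T[:3,3],T[:3,:3])
        print(dphi,T[:3,3].round(3),None if q is None else q.round(2))
        if q is not None:
            move_joints(q); sleep(.15); A=cam("wrist"); pickle.dump(A,open("k.pkl","wb")); save("k",A[0][::-1,::-1],(140,60,372,240),3); print(sense()["time_s"]); break
E
python3 look.py; ls pics
```

```text
20 [0.516 0.074 0.221] [-1.09  0.68  1.11  1.79 -0.23  1.32 -0.52]
38.8333
crop1.png
k.png
mk.png
sc1.png
sc2.png
scene0.png
top0.png
wb.png
wc.png
wm.png
```

View pics/k.png

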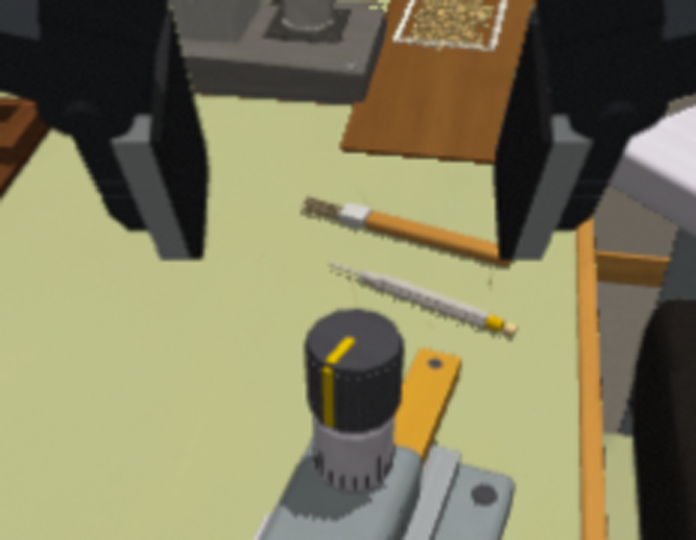

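```bash
cat > ang.py <<'E'
from h import *
import pickle
def angs():
    p,d,c=pickle.load(open("k.pkl","rb")); hsv=cv2.cvtColor(p,cv2.COLOR_RGB2HSV).astype(int); h,s,v=hsv[...,0],hsv[...,1],hsv[...,2]
    box=np.zeros(h.shape,bool); box[130:260,190:320]=1
    out={}
    for n,m in(("red",((h<9)|(h>172))&(s>110)&(v>50)&box),("yel",(h>18)&(h<35)&(s>140)&(v>70)&box)):
        vv,uu=np.nonzero(m); 
        if len(uu)<4: print(n,"none"); continue
        print(n,len(uu),uu.min(),uu.max(),vv.min(),vv.max())
        uv=np.c_[uu,vv].astype(float)
        if n=="yel":
            W=ray(c,uv,.137)[:,:2]-M; print(" radii",np.linalg.norm(W,axis=1).min().round(4),np.linalg.norm(W,axis=1).max().round(4))
            r=np.linalg.norm(W,axis=1); W=W[(r>.004)&(r<.0125)]; a=np.arctan2(*W.mean(0)[::-1])
        else:
            nn=cv2.undistortPoints(uv.reshape(-1,1,2),c["K"],c["dist"]).reshape(-1,2); V=np.c_[nn,np.ones(len(nn))]@c["R"].T
            o=c["t"][:2]-M; A=(V[:,:2]**2).sum(1); B=V[:,:2]@o; C=o@o-.0115**2; disc=B*B-A*C; ok=disc>0; t=(-B[ok]-np.sqrt(disc[ok]))/A[ok]
            W=o+V[ok,:2]*t[:,None]; Z=c["t"][2]+V[ok,2]*t; print(" z",Z.min().round(3),Z.max().round(3)); a=np.arctan2(*W.mean(0)[::-1])
        out[n]=np.degrees(a-MY); print(n,"mic angle",out[n])
    return out
angs()
E
python3 ang.py
```

```text
red none
yel 624 204 264 171 252
 radii 0.0009 0.0563
yel mic angle -10.2725159463284
```

The picture, flipped upright, shows the knob at about (353,370) with its yellow mark on the left side at about (328,395). The bar lies to the right with its tail dot at (435,363). No obvious red line shows beneath the yellow mark, so I'll check the thimble's pixels numerically.

```bash
python3 - <<'E'
import pickle,numpy as np
p,d,c=pickle.load(open("k.pkl","rb")); f=p[::-1,::-1].astype(int)
r=f[...,0]-np.maximum(f[...,1],f[...,2])
for v in range(199,226,2): print(v,' '.join("%3d"%x for x in r[v,240:276]))
print(f[208,242:276].tolist())
E
```

```text
199  -4  -4  -3  -2   1   2   1   7  17  18  17   8   1  -1  -1   0  -1   0   0   1  -2  -1  -1   0   0  -3   0   0  -1   0   6  29  52  57  57  57
201  -3  -3  -3  -3  -1   2   0   3  13  16  16   8   1  -1  -1  -1   0  -1   0  -1  -1  -1  -1   0   0  -1  -1  -1  -1   1   8  30  53  57  57  56
203  -4  -3  -3  -3   0   2   0   0   1   2   2   0   0   0   0  -1   0  -1  -1   0  -2  -1   0   0   0  -1  -1   0   0   1   8  33  53  56  57  57
205  -4  -4  -4  -3   0   3   0   0   0   0   0  -1  -1   0  -1   0  -1   0   0  -1  -1  -1  -1  -1   0  -1  -1   0   0   1  10  40  53  55  56  56
207  -3  -3  -4  -5  -2  -1   0   0  -1  -1   1   0  -1  -1   0   0   0   0  -1  -1  -1  -1  -1  -1   0  -1   0   0   1   0   7  33  47  53  55  56
209  -4  -3  -5  -7  -3  -2   0   0  -1  -1  -1  -1  -1   0   0  -1   0  -1   0   0   0  -1   0   0   0   0   0   0  -1  -1   0  -1  -3   1   7  17
211  -4  -6  -6  -7  -3   0  -1  -1   0   0   0  -1   0  -1  -1   0   0   0   0  -1  -1   0   0  -1   0   0   0  -1  -1   0  -1  -5  -8  -8  -9  -9
213  -5  -4  -5  -4  -4  -2   0   0   0   0   0  -1   0   0  -1 
[... 791 characters left out ...]
  -8  -9  -9  -7  -7  -6  -7  -6
225  -5  -5  -6  -6  -5  -6  -5  -5  -4  -4  -4  -5  -5  -5  -5  -5  -5  -5  -4  -5  -5  -5  -6  -7  -7  -7  -9  -8  -8  -9  -8  -8  -8  -7  -6  -6
[[163, 167, 131], [129, 135, 126], [107, 109, 110], [97, 95, 98], [96, 93, 97], [98, 95, 99], [100, 97, 100], [100, 97, 100], [102, 98, 103], [103, 99, 103], [103, 99, 104], [102, 99, 103], [101, 98, 101], [99, 97, 100], [99, 96, 100], [99, 96, 99], [99, 97, 100], [100, 97, 101], [100, 97, 101], [100, 97, 100], [99, 96, 99], [99, 95, 99], [99, 95, 98], [97, 94, 97], [97, 94, 97], [94, 91, 94], [93, 89, 93], [98, 94, 98], [101, 96, 98], [117, 104, 84], [165, 138, 94], [187, 149, 89], [194, 151, 80], [199, 153, 71]]
```

```bash
python3 - <<'E'
from h import *
from look import lookpose
import pickle
for dphi in (100,110,90,120,80):
    T=lookpose(MY+np.radians(dphi)); q=inverse_kinematics(T[:3,3],T[:3,:3])
    print(dphi,T[:3,3].round(3),None if q is None else q.round(2))
    if q is not None:
        move_joints(q); sleep(.15); A=cam("wrist"); pickle.dump(A,open("k.pkl","wb")); print(sense()["time_s"]); break
f=A[0].astype(int); r=f[...,0]-np.maximum(f[...,1],f[...,2])
print("red px",np.argwhere((f[...,0]-f[...,1]>25)&(abs(f[...,1]-f[...,2])<25))[:0])
E
python3 ang.py; python3 - <<'E'
import pickle,numpy as np
p,d,c=pickle.load(open("k.pkl","rb")); f=p[::-1,::-1].astype(int)
r=f[...,0]-np.maximum(f[...,1],f[...,2])
for v in range(190,232,3): print(v,' '.join("%3d"%x for x in r[v,232:284]))
E
```

```text
100 [0.45  0.069 0.221] [-1.61  0.15  1.22  2.27  0.46  0.69  0.04]
39.7333
red px []
red 69 206 211 246 259
190  -4  -4  -4  -4  -5  -4  -4  -4  -4  -4  -3  -2   0  -1  -2   0  -1  -1  -2   0  -1  -1  -1  -1  -1  -2  -1  -2  -1  -2  -2   0  -1  -1  -1  -2  -1   0  -2  -1   0   0   1  -2  -4  -4  -4  -4  -4  -4  -3  -3
193  -4  -4  -3  -4  -4  -4  -3  -3  -2  -2  -2  -1   0   0  -1   0   0  -2  -1   0  -1  -2   0  -1  -2  -1  -1  -1  -1  -1  -1  -1   1  -1  -2  -1  -1   0   0  -1  -2  -2   0  -2  -4  -4  -4  -4  -4  -4  -4  -3
196  -4  -3  -4  -4  -3  -3  -2  -1  -2  -3  -2  -1  -1   1  -1  -2   0  -2  -1  -1  -2  -1  -2   0  -1  -1   0  -2   1  -1  -1   0  -1  -1  -1  -2   0   0  -1  -1  -2   0   0  -2  -3  -3  -4  -3  -3  -3  -3  -3
199  -4  -4  -4  -4  -3  -3  -3  -2  -2  -2  -2  -1  -2   0  -1  -1  -1  -2  -1  -1  -1  -1  -2  -1  -1   0  -1  -1  -1  -2  -1  -2  -2  -1  -1  -1  -3  -2  -2  -1   1   0  -2  -3  -3  -3  -3  -3  -2  -3  -3  -3
202  -3  -3  -3  -3  -3  -2  -3  -2  -3  -2  -2  -2  -2  -2   1   1  -2   0  -1   0  -2   0  -2  -1  -2  -1  -1  -2  -2  -1  -1  -1  -1  -1  -1
[... 1753 characters left out ...]
 -4  -3  -4
229  -7  -8  -8  -7  -8  -7  -7  -7  -7  -7  -6  -9  -8  -7  -8  -7  -7  -7  -8  -7  -7  -9  -8  -9  -8  -7  -7  -8  -7  -7  -5  -3  -4  -6  -6  -5  -6  -6  -7  -6  -6  -7  -6  -5  -3  -3  -4  -4  -4  -4  -3  -4Traceback (most recent call last):
  File "ang.py", line 21, in <module>
    angs()
    ~~~~^^
  File "ang.py", line 18, in angs
    W=o+V[ok,:2]*t[:,None]; Z=c["t"][2]+V[ok,2]*t; print(" z",Z.min().round(3),Z.max().round(3)); a=np.arctan2(*W.mean(0)[::-1])
                                                              ~~~~~^^
    return umr_minimum(a, axis, None, out, keepdims, initial, where)
ValueError: zero-size array to reduction operation minimum which has no identity
```

```bash
python3 - <<'E'
from h import *
a=np.load("scene0.npz")["p"]; s=cv2.imread("pics/sc2.png")[...,::-1]; s=cv2.resize(s,None,fx=1/8,fy=1/8,interpolation=cv2.INTER_AREA)
n,_,c=cam("scene"); np.savez("scene1.npz",p=n)
def uv(P):
    q=cv2.projectPoints(np.array([P]),cv2.Rodrigues(c["R"].T)[0],-c["R"].T@c["t"],c["K"],c["dist"])[0].ravel(); return q
for z in(.137,.113,.09): print(z,uv([*M,z]))
b=np.zeros_like(a); b[130:195,180:260]=s[:65,:80]
for nm,f in(("start",a),("placed",b),("now",n)):
    f=f.astype(int); print(nm)
    for v in range(136,156): print(v,' '.join("%3d,%3d"%(f[v,u,0],f[v,u,0]-f[v,u,2] if False else f[v,u,0]-f[v,u,1]) for u in range(205,222)))
E
```

```text
0.137 [211.80864093 137.51406525]
0.113 [212.1009132  144.62426129]
0.09 [212.37726407 151.3063081 ]
start
136  30,  3  27,  0  25,  0  29,  2  20, -1  72,  2  84,  0  74, -2  82, -1 111,  0 129, -1 127,  0 127, -2 127, -2 123, -3 128, -2 126, -2
137  25,  4  25,  1  25,  0  24,  1  70,  5  94,  1  91,  1  92,  2  96,  2  97,  2 100, -1 114, -1 126, -3 126, -3 128, -2 127, -1 130, -2
138  25,  3  29,  3  24,  6  67,  1  92,  2 149, 15 169, 20 130, 13  95,  2  97,  1  94,  2  78,  2 102, -1 125, -3 128, -3 128, -2 129, -3
139  24,  1  25,  5  37,  2  63,  1 143, 15 169, 20 135, 13 104,  4  97, -1  96,  2  91,  2  89,  1 114, -1 127, -1 129,  0 128, -1 128, -1
140  24,  1  21,  1  71,  1 112,  8 127, 15 106,  9  85,  3  83,  0  81,  3  66,  3  57,  0  50,  1 101, -2 127, -3 123, -3 127, -2 127,  0
141  25,  6  70, -1 112, -1 120,  6 102, 12  75,  6  55,  0  54,  2  51,  1  54,  4  45,  1  39,  1  99, -2 126, -4 125, -2 130,  0 126, -3
142  54,  2 101, -3 127, -2 116,  3  99, 12  75,  8  58,  0  54,  2  43,  1  48,  4  46,  2  57, -1  97, 15 122,  8 127, -3 126, -1 127, -3
143  98, -3 1
[... 6717 characters left out ...]

151 204, 51 227, 46 223, 12 207, -2 152,  1 138,  4 147,  4 143,  7 133, 16 124, 46 124, 24 111,  2 100, -2 112, -4 111, -5 131, -6 155, -6
152 152, 38 152, 24 134,  5 116, -2  98,  0 110,  5 120,  2 135,  3 137, 13 125, 45 113, 27  82,  0  90, -6 104, -5 105, -4 107, -7 127, -5
153 139, 22 124,  5 106, -2 103, -6 108, -4 112,  2 112,  3 132,  5 129,  5 103, 25 109, 15 103, -1 100, -6 107, -4 103, -6 103, -4 100, -4
154 128,  8 146, -7 167, -9 173, -7 178, -7 140, -5  99, -1 108, -2 108, -2  99, -1  99, -1 105, -3 105, -3 103, -8  98, -5  90, -3  95,  0
155 119,  0 106, -6 135, -5 157, -7 170, -6 170, -7 172, -9 178, -9 178, -7 178, -8 177, -8 169, -9 151, -8 122, -4  87, -6  84, -4  90, -2
```

The scene camera settles it. The red line moved from u≈209.8 to u≈214.0, which is about 68° counter-clockwise, so positive j7 turns counter-clockwise and my turn went the wrong way. The spindle was raised to its stop and the knob then slipped back about 2 rad. I'll check the sign of j7 in the air, then turn the right way and measure.

```bash
cat > grip.py <<'E'
from h import *
def yaw(): R=sense()["tcp_rot"]; return np.arctan2(R[1,1],R[0,1])
def grip(j7):
    q=inverse_kinematics([*M,.175],Rdown(3.5)).copy(); q[6]=j7-.1; move_joints(q); y0=yaw()
    q[6]=j7; move_joints(q); dy=(yaw()-y0+np.pi)%(2*np.pi)-np.pi; print("dyaw for +0.1:",dy); assert dy>.05
    s=sense(); move_l([*M,.139],feed=.08,until_force=6); command_gripper(0,20)
    x=sense(); print(x["position"],x["finger_gap"],x["joint_pos"][6],x["time_s"])
E
python3 - <<'E'
from grip import *
from look import lookpose
import pickle
s=sense(); print(s["finger_gap"],s["time_s"])
grip(2.45)
q=sense()["joint_pos"].copy(); q0=q[6]; q[6]=-2.5; move_joints(q); x=sense(); print("turned cw",q0-x["joint_pos"][6],x["time_s"],x["joint_efforts"][6])
command_gripper(.05); s=sense()["position"]; move_l([*s[:2],.19],feed=.25)
T=lookpose(MY+np.radians(20)); q=inverse_kinematics(T[:3,3],T[:3,:3]); move_joints(q); sleep(.1)
A=cam("wrist"); pickle.dump(A,open("k.pkl","wb")); print(sense()["time_s"])
E
python3 ang.py; python3 - <<'E'
import pickle,numpy as np
p,d,c=pickle.load(open("k.pkl","rb")); f=p[::-1,::-1].astype(int)
r=f[...,0]-f[...,1]
for v in range(176,224,3): print(v,' '.join("%3d"%x for x in r[v,236:278]))
E
```

```text
0.04987211733446923 39.7833
dyaw for +0.1: 0.09782121660331677
[0.48622756 0.03224218 0.13946246] 0.024000222669598423 2.507324996236988 42.9667
turned cw 5.007358449322636 47.1 -0.018983959453180432
49.4417
red 42 256 258 162 176
 z 0.092 0.109
red mic angle 12.448049742840146
yel 632 205 253 171 253
 radii 0.0017 0.0571
yel mic angle 71.74091120502922
176  -3  -4  -3  -4  -2   1   2   2   1   1   2   0   2   2   1   2   1   1   1   1   1   1   2   4   4  10  19  32  36  36  36  31  24  11   2   2  -1  -2  -3  -4  -3  -3
179  -4  -3  -3  -3  -1   0   1   2   2   2   2   1   1   1   1   1   1   1   2   1   2   0   2   2   3   3   1   2   2   4   9  14  12  13  17   7   1  -3  -5  -5   3  36
182  -3  -3  -4  -4  -1  -1   1   0   1   1   0   0   0   0   2   2   2   1   1   1   1   1   1   1   2   2   2   1   0   1   1   5  16  19  17   6   0  -3  -2  16  49  57
185  -3  -4  -3  -3  -2  -1   0   1   1   1   2   1   0  -1   0   1   1   2   1   1   1   2   1   1   1   1   1   1   0   1   1   6  16  18  16   6   0   2  35  55  57  57
188  -3  -4  -3  -3  -3   0   0   0   0   0   0   2   0 
[... 1307 characters left out ...]
  25  39  49
212  -3  -4  -3  -5  -7  -6  -5  -1   3   5   4   3   5   4   4   4   7  47  79  72  25   7   4   3   4   3   3   4   4   4   4   2   2   2  -6 -10 -10 -10  -8  -8  -8  -7
215  -3  -3  -4  -5  -5  -5  -5  -4  -2   1   2   4   3   3   3   4   7  44  75  70  25   7   4   3   4   3   3   4   3   3   3   4   0  -5  -8  -9  -9  -7  -6  -7  -7  -6
218  -4  -4  -4  -4  -4  -5  -6  -5  -5  -2   2   2   3   4   3   3   8  44  75  69  26   7   3   3   3   4   2   3   3   3   1  -1  -5  -6  -6  -7  -6  -7  -7  -7  -6  -6
221  -4  -5  -5  -5  -4  -4  -4  -4  -5  -4  -5  -4  -2   0   0   1   5  22  43  40  16   5   3   2   2   3   3   0  -1  -3  -4  -7  -8  -9  -9  -9  -8  -8  -7  -6  -5  -4
```

Red is now at 12° and yellow at about 73°. The spindle bears (thimble 2.72 rad) and the ratchet is at about −1.05 rad, still paying back the reverse slip. I'll turn on to zero, back the spindle off, then tighten properly with three clicks.

```bash
python3 - <<'E'
from grip import *
from look import lookpose
import pickle
grip(2.45)
q=sense()["joint_pos"].copy(); j=q[6]
for d in(-1.10,+.80-.05+.05,-.80-1.571):
    q[6]+=d; move_joints(q); x=sense(); print(x["joint_pos"][6]-j,x["time_s"],x["joint_efforts"][6])
command_gripper(.05); s=sense()["position"]; move_l([*s[:2],.19],feed=.25)
T=lookpose(MY+np.radians(0)); q=inverse_kinematics(T[:3,3],T[:3,:3]); 
if q is None: T=lookpose(MY+np.radians(20)); q=inverse_kinematics(T[:3,3],T[:3,:3]); print("phi20")
move_joints(q); sleep(.1)
A=cam("wrist"); pickle.dump(A,open("k.pkl","wb")); print(sense()["time_s"])
E
python3 ang.py; python3 - <<'E'
import pickle,numpy as np
p,d,c=pickle.load(open("k.pkl","rb")); f=p[::-1,::-1].astype(int)
r=f[...,0]-f[...,2]
for v in range(164,220,3): print(v,' '.join("%3d"%x for x in r[v,236:278]))
E
```

```text
dyaw for +0.1: 0.09748517149772118
[0.48615106 0.03225648 0.13947236] 0.02410172583400751 2.511650885178184 53.375
-1.0989925200049488 54.4 -0.02239679975900799
-0.30100530254737246 55.1833 0.009698576177470386
-2.672102529535028 57.2167 -0.01422129396814853
58.6667
red 41 250 252 162 175
 z 0.093 0.109
red mic angle 11.676461523051714
yel 93 197 287 164 248
 radii 0.0017 0.0595
yel mic angle -91.50515656702207
164  56  54  55  55  54  54  54  54  46  51  52  40  40  25  10   1  -3  -3  -2  -2  -2  -3  -2  -2   1   1   3   3   7  19  34  37  41  46  51  54  55  55  56  55  55  55
167  54  55  56  55  55  55  55  56  35  13   2  -1  -2  -2  -2  -2  -3  -3  -3  -3  -2  -3  -2  -2  -2  -2  -3  -2  -3  -3  -2  -2  -1   5  22  44  53  55  55  55  55  55
170  54  55  54  54  55  53  38  12   2   3   4   3   6   7  10  13  26  32  46  31   5  -2  -2  -3  -3  -3  -2  -3  -2  -3  -2  -3  -3   0   0   0  16  44  54  55  55  55
173  55  55  54  55  54  43  92 217 227 224 219 218 218 214 212 210 207 190 174 125  29  -1  -4  -3  -3  -2  -2  -3  -3  -3  -2  -2  -3  -2  -1  -1  -1   7  39  52  55  
[... 1882 characters left out ...]
  40  52  54
209  -7  -5  -5  -6  -7  -8  -8  -7  -4   0   0  -1   0  -1  -1   0   0  -1   1  -1   0   0   4  48  85  67   9   0   0  -1  -1  -1   1   0  -2  -7  -9  -8  -8  -8  -6  -7
212  -7  -8  -6  -8  -8  -8  -8  -8  -5  -1  -1   0   0  -1   0  -1   0   0  -1  -1  -1   0   3  48  85  64   8   1   0   1  -1   0   0   0  -1  -6  -8  -8  -8  -8  -7  -6
215  -9  -8  -7  -7  -7  -6  -6  -5  -3  -2  -1   1  -1   0   0  -1  -1   0  -1   0   0  -1   4  49  85  66  10   0  -1  -1   0  -1   0   0  -3  -7  -8  -8  -8  -7  -7  -7
218  -8  -7  -7  -6  -5  -5  -5  -5  -4  -3  -3  -1  -1  -1  -1   0   0  -1  -1   0   0   0   3  48  87  66   9   0  -1   0   0   1  -1  -5  -6  -8  -9  -9  -8  -8  -7  -6
```

```bash
python3 - <<'E'
from h import *
p,d,c=__import__("pickle").load(open("k.pkl","rb"))
h=cv2.cvtColor(p,cv2.COLOR_RGB2HSV).astype(int); m=np.zeros(h.shape[:2],bool); m[383-177:383-168,511-257:511-239]=1
m&=(h[...,0]>17)&(h[...,0]<36)&(h[...,1]>120)&(h[...,2]>60); v,u=np.nonzero(m)
W=ray(c,np.c_[u,v],.137)[:,:2]-M; e=ex(MY); W=W@np.c_[e,[-e[1],e[0]]]
w=np.linalg.svd(W-W.mean(0))[2][0]; w*=np.sign(w@W.mean(0)); print(len(u),"mean",W.mean(0),"dir angle",np.degrees(np.arctan2(w[1],w[0])),"radii",np.linalg.norm(W,axis=1).min(),np.linalg.norm(W,axis=1).max())
E
```

```text
53 mean [ 0.00123947 -0.00721149] dir angle -68.84090578139492 radii 0.001689424932062821 0.013381168622808552
```

```bash
python3 - <<'E'
from rig import *
print(sense()["time_s"],finish_job())
E
```

```text
the job is handed in; nothing more can be done
58.6667 None
```

The job is handed in at 58.7 s: the bar is on the anvil, the spindle bears on the tongue, and the last tightening gave three clicks. However, I first turned the knob the wrong way, slipping it back about four clicks, and undoing that took about four forward clicks on the tongue and a back-off first, so it clicked about seven times forward in all, not two to four.

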